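Clamp a bracket in a drill jig with a ratcheting clamping lever

TASK

The stainless bracket is already home in the drill jig: clamp it hand-tight with the jig's black clamping lever, turning clockwise as seen from above until the lever's end takes about 9 N of push (at 13 N the strap would bend the bracket). The two pillars leave the lever only part of a turn, so at the end of a swing lift it off its serrations, swing it back, let it drop in and turn again, as often as needed. Finish with the lever dropped fully home and let go, the bracket still in place against its fence, and the tools lying around left alone.

Things in the scene. Friction and masses are not known exactly. Their poses are not given: they have to be found in the camera images.
- jig: Drill jig screwed to the counter: aluminium base 195 x 150 x 15 mm, fence, strap clamp with black lever, two 24 mm steel pillars (91 mm high overall) with drill-bush arms. Origin on the counter right under the lever's vertical axis; x from there along the strap to bracket and fence, z up. The lever sweeps the -x side; pillars at (-14, +36) and (-14, -36) mm.
- lever (a joint): Lever angle about the vertical axis, rad. 0: lever along the jig's -x; grows clockwise seen from above (tightening): at value a it points along (-cos a, +sin a) in the jig frame. Range -0.72 to +0.72, pillar to pillar. While the lever is down it turns the clamping screw with it both ways (about 0.06 rad play); the screw's angle is not measured.
- handle (a joint): Lift of the lever along its axis, m: 0 fully down in its serrations, 0.009 top of travel. Free of the screw from 0.0055 up. A spring pushes it down (4.5 N at the bottom, 6.5 N at the top, weight included). Let down on top of a serration it rests about 0.005 up and drops in when turned on, within 0.5 rad (12 serrations round the turn).
- lever_grip (a point): Middle of the lever's arm, 78 mm out from the axis, 73 mm above the counter when down; moves with the lever; its axes: -x outwards along the arm, z up. The arm here is a straight bar with flat upright sides, 12 mm wide, 13 mm high, rising outwards at 13 degrees, clear of all else from 50 to 85 mm out; it ends in a 17 mm thick round knob, 102 mm out.
- lever_axis (a point): Point on the lever's axis at the grip's height. Torque about it: 0.15 to 0.2 N m until the strap bites (after 1.1 to 2.2 rad of screw turn from the start, not known beforehand), then climbing steadily by about 0.11 N m per 0.1 rad; at 1.25 N m the bracket bends. Hand-tight is 0.75 to 1.0 N m (10 to 13 N at the grip point, 8 to 10.5 N at the knob, 95 mm out). The screw stays as left.
- strap: Hinged steel strap clamp, 98 x 30 x 12 mm, under the lever. Origin on its hinge pin, 38 mm from the lever's axis on the jig's -x side, 29 mm above the counter; x along the strap to its nose, a round bar 86 mm from the pin that presses on the bracket's foot and comes down 1.8 mm per rad of the screw.
- bracket: Loose stainless angle bracket in the jig: foot 79 x 110 x 5 mm lying on the base, upstand 45 mm high with its back to the fence. Origin in the middle of the foot's underside; x to the fence, z up. It must not be shifted.
- holesaw: Bystander: dark steel hole saw standing cup down, 52 mm diameter, 72 mm high with its shank; origin under its centre.
- tape: Bystander: roll of paper masking tape lying flat, 100 mm diameter, 48 mm high; origin under its centre.
- drill: Bystander: grey cordless drill standing on its battery, about 250 mm long and 195 mm high; origin under its handle.
Mind the look-alikes: they are no part of the job. What is shaped like the bracket but brown or purple is not meant.

How it is judged:
By the outcome, as a careful person would: the job done as asked, in the order asked, and still so for the second after the job is handed in, with the robot touching nothing.
It also fails if it takes over 72 s, if anything falls off the work surface, if the arm or the gripper's body presses on something with over 40 N, if the wrist force passes 120 N, or if a joint passes its speed limit or range.

ROBOT

A 6-joint arm with a two-finger parallel gripper is mounted at the origin on the work surface. World frame = base frame: x ahead of the robot, y to its left, z up, the work surface at z = 0. Lengths are in mm, angles in degrees, forces in N, time in s.
With the tool pointing down it reaches from about 350 to 875 mm from the base axis. Payload 4.2 kg.
Tool frame: the origin (TCP) lies at the very end of the fingers, on their centre line; the grasp point (between the pads) lies 19 mm behind it; z points along the fingers, y is the direction in which the jaws open and shut (so a half turn about z gives the same grasp; the last joint's range is limited). The gripper opens to 87 mm and grips with 3 to 60 N. Pads are 19 mm wide; open, the fingers measure 117 mm over their backs; the gripper's body (75 mm by 190 mm) begins 51 mm behind the grasp point.
Start: joints at [90.504, 22.042, 0.453, 0, -68.411, -14.817], TCP at [154.475, 605.588, 222.55] pointing down, gripper open.
Joint ranges: [-179.83, 179.83], [-69.29, 118.12], [-61.27, 80.66], [-181.25, 117.63], [-171.15, -9.14], [-177.46, 177.46]. Speed limits (degrees/s): [159.86, 159.86, 180, 180, 180, 180].

INTERFACE

Orientations are given as a 3x3 rotation matrix whose columns are the frame's x, y, z axes.
In Python, from cell import readout, vision, workorder gives the robot as it stands. The module is installed in compiled form; this text tells all that it offers.
- The arm moves only by the shell command python3 -m handwheel 'ROWS'. ROWS is JSON, a list of rows, each a list of 3 entries, a list of its own where there are three numbers: the shift along the tool's x, y, z in m, then the turn, a rotation vector about the tool's x, y, z in degrees, then the opening in per cent of the stroke, from 0 (shut) to 100 (fully open). A call has 1 to 20 rows; each row is the pose to reach, as a shift and turn from the pose commanded when the call began, along the tool's axes at that moment; what a row does not reach only later rows make up. A row lasts 1/12 s, in which the tool goes at most 41.7 mm and 7.16 degrees, less where a joint would pass 70% of its speed; a pose out of reach is approached as far as the arm can. A call with a gripper value outside its range is refused whole. The fingers move at their own pace and stop on an object; the grip force is fixed at half the most. Time passes only in rows, so rows that repeat a pose let the fingers close. It gives the time, the measured TCP pose, the force and the opening at its end, in the units of the state.
- readout.sense(): the state, without advancing time (a new reading comes with each control period).
- vision.capture(name): name is "scene" or "top" or "wrist"; returns the picture (480x640x3 uint8, red, green, blue); there is no depth.
- vision.camera_info(name): a dict with "intrinsics" (3x3 intrinsics, pixels), "dist" ([k1, k2, p1, p2, k3] as OpenCV has them; the pictures are not rectified), "rvec" (rotation vector, rad) and "tvec" (3), from world to camera coordinates, as OpenCV has them. Camera axes: x right, y down, z forward; pixel columns grow to the right and rows downward; lengths in mm; the calibration is good to about 2 mm. A picture is of the moment at which its call begins: read the wrist's pose just before it. camera_info takes no time and is no camera call; for the wrist camera it gives the pose at the moment of the call.
- workorder.sign_off(): hands the job in, once; it reports no verdict.
The state is a dict: "time_s": time; "joint_positions": joint angles; "qvel": joint speeds; "tau": joint torques, N m; "position": TCP position; "eef_rot": TCP orientation; "contact_force": force on the tool from outside, world axes, zero at the start; "ft_torque": the same for the moment, N m; "finger_gap": finger opening in mm.
Only numpy, scipy, OpenCV 4.12 (cv2) and the standard library are available. Lean on these libraries where they do the work, as an engineer would, in place of code of your own. Each camera call takes 0.05 s, during which the arm holds its last target. There are 200 camera calls.

## Working session

There is one attempt and no reset: what is moved stays moved. The work goes in short steps, Python scripts to look and compute and a shell command to move; the robot and the scene stay as the last step left them, time stands still between calls to the robot, and variables do not carry over. Pictures are saved under pics/ and viewed, about 8 in all and at most 12, crops included, and the job is handed in when it is done.

```bash
mkdir -p pics
python3 - <<'E'
from cell import readout, vision
import cv2,numpy as np
s=readout.sense();print(s)
for n in("scene","top"):
    im=vision.capture(n);cv2.imwrite(f"pics/{n}0.png",im[:,:,::-1])
    print(n,vision.camera_info(n))
E
```

```text
{'time_s': 0.0, 'joint_positions': array([ 9.05034190e+01,  2.20921658e+01,  3.80233113e-01, -2.87927478e-02,
       -6.84109353e+01, -1.48183094e+01]), 'qvel': array([-0.08826785, -0.06644368,  0.04855924, -0.12431146,  0.03050905,
       -0.06691519]), 'tau': array([-1.19795590e-03, -3.90671897e+01,  1.87406391e+01,  4.21981663e+00,
        1.09683097e-02, -1.95980929e-04]), 'position': array([154.34685498, 605.02573861, 221.44841041]), 'eef_rot': array([[ 9.68905670e-01, -2.47429992e-01, -4.48415005e-04],
       [-2.47430379e-01, -9.68903293e-01, -2.14842825e-03],
       [ 9.71148101e-05,  2.19257581e-03, -9.99997592e-01]]), 'contact_force': array([ 1.13593905,  0.02898417, -0.66100433]), 'ft_torque': array([0.0746028 , 0.04232072, 0.01294878]), 'finger_gap': 87.34037616330235}
scene {'intrinsics': array([[442.81616577,   0.        , 321.06041987],
       [  0.        , 442.81616577, 231.32824779],
       [  0.        ,   0.        ,   1.        ]]), 'dist': array([-0.04255837,  0.        ,  0.        ,  0.        ,  0.        ]), 'rvec': array([ 1.0690233 ,  2.32635975, -1.05394438]), 'tvec': array([ 447.07133778, -197.91474428, 1221.02443603])}
top {'intrinsics': array([[448.18580877,   0.        , 315.2571278 ],
       [  0.        , 448.18580877, 236.07761412],
       [  0.        ,   0.        ,   1.        ]]), 'dist': array([-0.06883117,  0.        ,  0.        ,  0.        ,  0.        ]), 'rvec': array([ 2.14525712, -2.16311554,  0.11761398]), 'tvec': array([-83.81381445, 591.97890817, 937.17919496])}
```

View pics/top0.png

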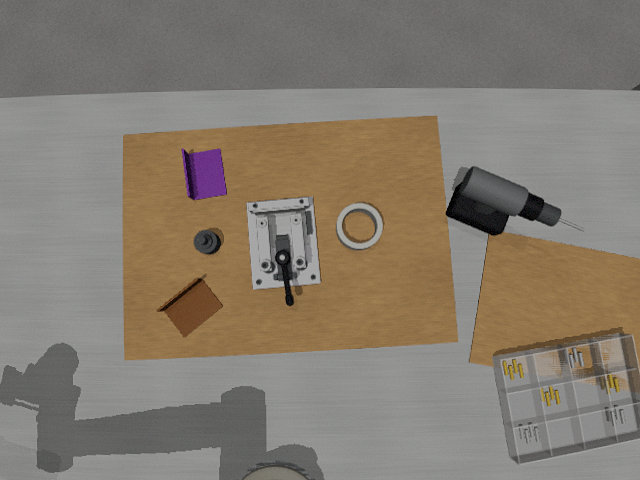

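View pics/scene0.png

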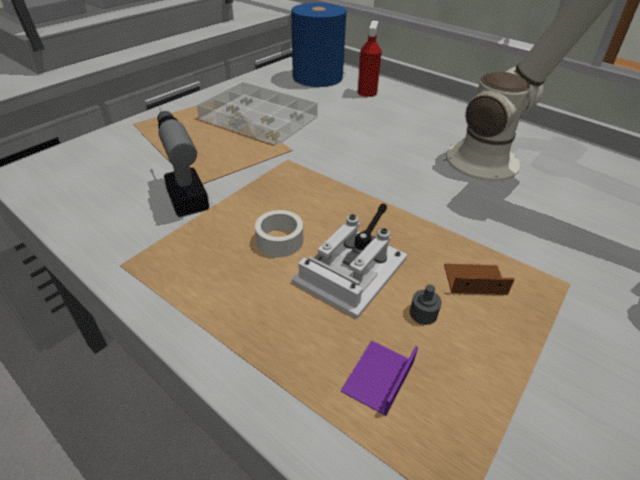

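The top view shows the jig at about (283,243): fence away from the robot, lever hub at (283,258) with its knob at (290,301), and pillars at (266,265) and (300,262). The purple look-alike bracket is at (205,174) and the brown one at (192,306). Neither is the part meant; the stainless one sits in the jig. Next is an enlarged crop.

Run:
```python
import cv2
a=cv2.imread("pics/top0.png")[185:315,235:335]
cv2.imwrite("pics/c1.png",cv2.resize(a,None,fx=4.6,fy=4.6,interpolation=cv2.INTER_CUBIC))
```

```text
(no output)
```

View pics/c1.png

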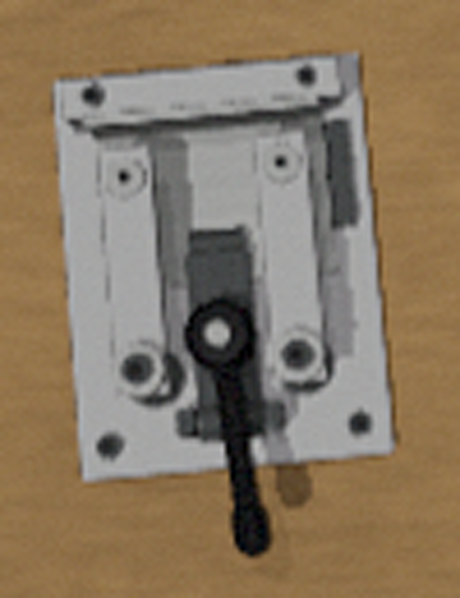

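```bash
cat > h.py <<'E'
from cell import readout, vision
import cv2,numpy as np
def ray(n,px,z,info=None):
    i=info or vision.camera_info(n);R=cv2.Rodrigues(i["rvec"])[0];t=i["tvec"]
    u=cv2.undistortPoints(np.array([[px]],float),i["intrinsics"],i["dist"])[0,0]
    c=-R.T@t;d=R.T@np.array([*u,1]);return c+d*(z-c[2])/d[2]
def proj(n,P,info=None):
    i=info or vision.camera_info(n)
    return cv2.projectPoints(np.array(P,float).reshape(-1,3),i["rvec"],i["tvec"],i["intrinsics"],i["dist"])[0][:,0]
E
python3 - <<'E'
from h import *
f=lambda u,v,z:ray("top",(235+u/4.6-.4,185+v/4.6-.4),z)
A=[f(55,80,15),f(356,52,15),f(396,452,15),f(83,480,15)]
for p in A:print(p.round(1))
pl=f(138,369,91);pr=f(297,354,91);k=f(253,535,79)
print("pillars",pl.round(1),pr.round(1),np.linalg.norm(pl-pr))
for z in(70,80,90):print("hub",f(216,332,z).round(1))
x1=(A[0]+A[1]-A[2]-A[3])[:2];x2=(pl-pr)[:2];x2=np.array([x2[1],-x2[0]])
for x in(x1,x2):print("yaw x",np.degrees(np.arctan2(x[1],x[0])))
x=x1/np.linalg.norm(x1)+x2/np.linalg.norm(x2);x/=np.linalg.norm(x);y=np.array([-x[1],x[0]])
o=((pl+pr)/2)[:2]+14*x;print("o",o,"yaw",np.degrees(np.arctan2(x[1],x[0])))
d=k[:2]-o;print("knob",k,"r",np.hypot(*d),"a",np.degrees(np.arctan2(d@y,-d@x)))
E
```

```text
[672.1  65.1  15. ]
[684.4 -81.9  15. ]
[490.5 -99.6  15. ]
[478.2  49.6  15. ]
pillars [526.6  14.1  91. ] [532.7 -56.2  91. ] 70.61920790024419
hub [544.3 -18.6  70. ]
hub [543.5 -19.4  80. ]
hub [542.8 -20.3  90. ]
yaw x 4.885693728328583
yaw x 4.947843153247968
o [543.57868758 -19.85205218] yaw 4.9167684407882755
knob [453.23531163 -35.83555439  79.        ] r 91.7463782389006 a -5.116151735419659
```

```bash
cat >> h.py <<'E'
import json,os
O=np.array([543.6,-19.9]);YAW=4.9
def Rz(p):
    c,s=np.cos(np.radians(p)),np.sin(np.radians(p));return np.array([[c,s,0],[s,-c,0],[0,0,-1.]])
def lp(a,r,z,o=None):  # lever angle deg -> pose x,y,z,psi
    o=O if o is None else o
    p=YAW-a;return [o[0]-r*np.cos(np.radians(p)),o[1]-r*np.sin(np.radians(p)),z,p]
def rows(poses,cmd=None,save=True):
    # cmd: commanded pose (x,y,z,psi) at start of call; prints rounded rows and stores the last
    c=np.array(cmd if cmd is not None else json.load(open("cmd.json")),float);R=Rz(c[3])
    for p in poses:
        d=np.round(R.T@(np.array(p[:3])-c[:3])/1000,4);t=round(-(p[3]-c[3]),1)
        print([d.tolist(),[0,0,t]])
    e=np.r_[c[:3]+R@d*1000,c[3]-t]
    if save:json.dump(e.tolist(),open("cmd.json","w"))
    print("cmd",e.round(1))
E
python3 - <<'E'
from h import *
rows([lp(-5.1,75,160)],[154.475,605.588,222.55,-14.33])
E
```

```text
[[0.4635, 0.5406, 0.0626], [0, 0, np.float64(-24.3)]]
cmd [469.8 -32.9 160.   10. ]
```

```bash
python3 -m handwheel '[[[0.4635,0.5406,0.03],[0,0,-24.3],45],[[0.4635,0.5406,0.03],[0,0,-24.3],45],[[0.4635,0.5406,0.03],[0,0,-24.3],45],[[0.4635,0.5406,0.03],[0,0,-24.3],45],[[0.4635,0.5406,0.03],[0,0,-24.3],45],[[0.4635,0.5406,0.03],[0,0,-24.3],45],[[0.4635,0.5406,0.03],[0,0,-24.3],45],[[0.4635,0.5406,0.03],[0,0,-24.3],45],[[0.4635,0.5406,0.03],[0,0,-24.3],45],[[0.4635,0.5406,0.03],[0,0,-24.3],45],[[0.4635,0.5406,0.03],[0,0,-24.3],45],[[0.4635,0.5406,0.03],[0,0,-24.3],45],[[0.4635,0.5406,0.03],[0,0,-24.3],45],[[0.4635,0.5406,0.03],[0,0,-24.3],45],[[0.4635,0.5406,0.03],[0,0,-24.3],45],[[0.4635,0.5406,0.03],[0,0,-24.3],45],[[0.4635,0.5406,0.0626],[0,0,-24.3],45],[[0.4635,0.5406,0.0626],[0,0,-24.3],45],[[0.4635,0.5406,0.0626],[0,0,-24.3],45],[[0.4635,0.5406,0.0626],[0,0,-24.3],45]]'
python3 - <<'E'
from h import *
i=vision.camera_info("wrist");im=vision.capture("wrist");cv2.imwrite("pics/w1.png",im[:,:,::-1])
P=[lp(-5.1,r,z)[:3] for r,z in((0,80),(50,67),(75,72.5),(95,77))]
print(proj("wrist",P,i).round())
E
```

```text
time_s: 1.77
position: [469.4, -33.6, 159.1]
eef_rot: [[0.985, 0.171, -0.002], [0.171, -0.985, -0.001], [-0.002, 0.0, -1.0]]
contact_force: [-0.2, 0.3, 0.7]
finger_gap: 39.0
[[312. 122.]
 [313. 204.]
 [313. 245.]
 [313. 277.]]
```

View pics/w1.png

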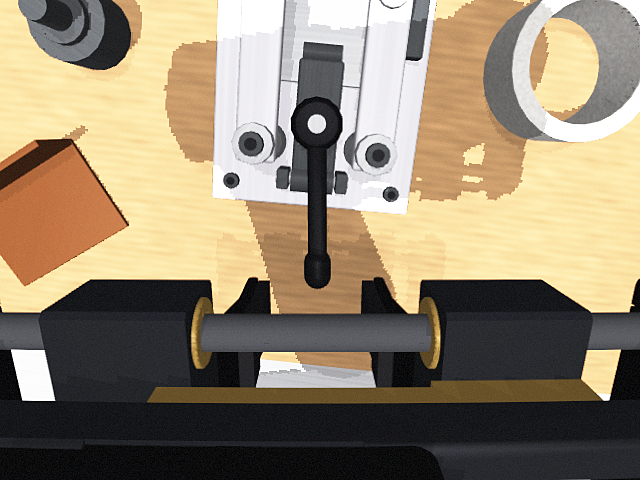

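The wrist view has the hub at (317,123), the knob at (317,270) and pillar tops at (250,144) and (377,155), all within about 2 mm of prediction. I'll refine from these and go down.

Run:
```python
from h import *
f=lambda u,v,z:ray("wrist",(u,v),z)[:2]
pl,pr=f(250,144,91),f(377,155,91);x=pl-pr;print(np.hypot(*x));x=np.array([x[1],-x[0]])/np.hypot(*x)
print("yaw",np.degrees(np.arctan2(x[1],x[0])),"o",(pl+pr)/2+14*x)
for z in(80,86):
  h=f(317,123,z);k=f(317,270,77.5);d=h-k;print(h,k,np.hypot(*d),"psi",np.degrees(np.arctan2(d[1],d[0])))
```

```text
71.18953378726432
yaw 5.193814247459989 o [543.4229423  -21.04352322]
[544.09109843 -21.62512111] [455.37197806 -37.4512561 ] 90.11963641406717 psi 10.114304001439004
[543.94570119 -21.6236838 ] [455.37197806 -37.4512561 ] 89.97675518850718 psi 10.131464410860413
```

```bash
sed -i 's/543.6,-19.9\]);YAW=4.9/543.8,-20.6]);YAW=5.0/' h.py
python3 - <<'E'
from h import *
rows([lp(-5.1,75,54.5)])
E
```

```text
[[0.0001, 0.0009, 0.1055], [0, 0, np.float64(-0.1)]]
cmd [470.  -33.8  54.5  10.1]
```

```bash
python3 -m handwheel '[[[0,0.001,0.03],[0,0,0],45],[[0,0.001,0.06],[0,0,0],45],[[0,0.001,0.085],[0,0,0],45],[[0,0.001,0.1],[0,0,0],45],[[0,0.001,0.1055],[0,0,0],45],[[0,0.001,0.1055],[0,0,0],45],[[0,0.001,0.1055],[0,0,0],0],[[0,0.001,0.1055],[0,0,0],0],[[0,0.001,0.1055],[0,0,0],0],[[0,0.001,0.1055],[0,0,0],0],[[0,0.001,0.1055],[0,0,0],0],[[0,0.001,0.1055],[0,0,0],0]]'
cat >> h.py <<'E'
def tq():
    s=readout.sense();p=s["position"];F=s["contact_force"];M=s["ft_torque"]
    d=(p[:2]-(O+[-.2,-.5]))/1000
    t=d[0]*F[1]-d[1]*F[0]
    R=s["eef_rot"];psi=np.degrees(np.arctan2(R[1,0],R[0,0]))
    ca=YAW-np.degrees(np.arctan2(-d[1],-d[0]))
    print("t %.2f pos %s psi %.1f a(psi) %.1f a(pos) %.1f r %.1f F %s M %s gap %.1f | torque F %.2f, Mz %.2f"%(s["time_s"],p.round(1),psi,YAW-psi,ca,1000*np.hypot(*d),F.round(1),M.round(2),s["finger_gap"],t,M[2]))
E
python3 -c "
import h;h.tq()"
```

```text
time_s: 2.82
position: [470.4, -33.8, 55.0]
eef_rot: [[0.985, 0.173, 0.001], [0.173, -0.985, 0.0], [0.001, -0.0, -1.0]]
contact_force: [0.2, 0.7, 1.9]
finger_gap: 13.0
t 2.82 pos [470.4 -33.8  55. ] psi 10.0 a(psi) -5.0 a(pos) -4.9 r 74.3 F [0.2 0.7 1.9] M [0.04 0.15 0.07] gap 13.0 | torque F -0.05, Mz 0.07
```

Run:
```python
from h import *
rows([lp(a,75,54.5) for a in (-2,2,6,10,14,18,22,26,30,34,37)],[470,-33.8,54.5,10.0])
```

```text
[[0.0001, -0.0041, 0.0], [0, 0, np.float64(3.0)]]
[[0.0005, -0.0093, 0.0], [0, 0, np.float64(7.0)]]
[[0.0013, -0.0145, 0.0], [0, 0, np.float64(11.0)]]
[[0.0025, -0.0196, 0.0], [0, 0, np.float64(15.0)]]
[[0.0041, -0.0246, 0.0], [0, 0, np.float64(19.0)]]
[[0.0059, -0.0295, 0.0], [0, 0, np.float64(23.0)]]
[[0.0081, -0.0342, 0.0], [0, 0, np.float64(27.0)]]
[[0.0107, -0.0388, 0.0], [0, 0, np.float64(31.0)]]
[[0.0135, -0.0432, 0.0], [0, 0, np.float64(35.0)]]
[[0.0167, -0.0474, 0.0], [0, 0, np.float64(39.0)]]
[[0.0192, -0.0504, 0.0], [0, 0, np.float64(42.0)]]
cmd [480.2  19.2  54.5 -32. ]
```

```bash
python3 -m handwheel '[[[0.0001,-0.0041,0],[0,0,3],0],[[0.0005,-0.0093,0],[0,0,7],0],[[0.0013,-0.0145,0],[0,0,11],0],[[0.0025,-0.0196,0],[0,0,15],0],[[0.0041,-0.0246,0],[0,0,19],0],[[0.0059,-0.0295,0],[0,0,23],0]]'; python3 -c "
import h;h.tq()"
```

```text
time_s: 3.32
position: [471.3, -4.0, 55.0]
eef_rot: [[0.974, -0.228, 0.001], [-0.228, -0.974, -0.001], [0.001, 0.0, -1.0]]
contact_force: [0.9, -2.3, 1.5]
finger_gap: 13.1
t 3.32 pos [471.3  -4.   55. ] psi -13.2 a(psi) 18.2 a(pos) 18.3 r 74.3 F [ 0.9 -2.3  1.5] M [-0.93 -0.28 -0.01] gap 13.1 | torque F 0.15, Mz -0.01
```

Run:
```python
from h import *
rows([lp(a,75,54.5) for a in (22,26,30,34,37)],lp(18,75,54.5))
```

```text
[[0.0002, -0.0052, 0.0], [0, 0, np.float64(4.0)]]
[[0.0007, -0.0104, 0.0], [0, 0, np.float64(8.0)]]
[[0.0016, -0.0156, 0.0], [0, 0, np.float64(12.0)]]
[[0.0029, -0.0207, 0.0], [0, 0, np.float64(16.0)]]
[[0.0041, -0.0244, 0.0], [0, 0, np.float64(19.0)]]
cmd [480.2  19.1  54.5 -32. ]
```

```bash
python3 -m handwheel '[[[0.0002,-0.0052,0],[0,0,4],0],[[0.0007,-0.0104,0],[0,0,8],0],[[0.0016,-0.0156,0],[0,0,12],0],[[0.0029,-0.0207,0],[0,0,16],0],[[0.0041,-0.0244,0],[0,0,19],0],[[0.0041,-0.0244,0],[0,0,19],0]]'; python3 -c "
import h;h.tq()"
python3 -m handwheel '[[[0,0,-0.002],[0,0,0],0],[[0,0,-0.004],[0,0,0],0],[[0,0,-0.006],[0,0,0],0],[[0,0,-0.0075],[0,0,0],0],[[0,0,-0.0075],[0,0,0],0],[[0,0,-0.0075],[0,0,0],0]]'; python3 -c "
import h;h.tq()
h.rows([h.lp(a,75,62) for a in (33,28,22,16,10,4,-2,-8,-14,-19,-22,-23)],h.lp(37,75,62))"
```

```text
time_s: 3.82
position: [480.9, 19.1, 54.9]
eef_rot: [[0.848, -0.53, 0.001], [-0.53, -0.848, -0.001], [0.001, 0.0, -1.0]]
contact_force: [0.9, -2.8, 2.3]
finger_gap: 12.8
t 3.82 pos [480.9  19.1  54.9] psi -32.0 a(psi) 37.0 a(pos) 37.7 r 74.4 F [ 0.9 -2.8  2.3] M [-0.74 -0.16  0.01] gap 12.8 | torque F 0.14, Mz 0.01
time_s: 4.32
position: [481.2, 18.9, 61.6]
eef_rot: [[0.849, -0.529, 0.002], [-0.529, -0.849, 0.0], [0.001, -0.001, -1.0]]
contact_force: [4.6, -2.4, -5.6]
finger_gap: 13.1
t 4.32 pos [481.2  18.9  61.6] psi -31.9 a(psi) 36.9 a(pos) 37.6 r 74.1 F [ 4.6 -2.4 -5.6] M [-0.84 -1.3  -0.01] gap 13.1 | torque F -0.04, Mz -0.01
[[0.0002, 0.0052, 0.0], [0, 0, np.float64(-4.0)]]
[[0.0009, 0.0117, 0.0], [0, 0, np.float64(-9.0)]]
[[0.0026, 0.0194, 0.0], [0, 0, np.float64(-15.0)]]
[[0.005, 0.0269, 0.0], [0, 0, np.float64(-21.0)]]
[[0.0082, 0.034, 0.0], [0, 0, np.float64(-27.0)]]
[[0.0121, 0.0408, 0.0], [0, 0, np.float64(-33.0)]]
[[0.0167, 0.0472, 0.0], [0, 0, np.float64(-39.0)]]
[[0.022, 0.053, 0.0], [0, 0, np.float64(-45.0)]]
[[0.0278, 0.0583, 0.0], [0, 0, np.float64(-51.0)]]
[[0.0331, 0.0622, 0.0], [0, 0, np.float64(-56.0)]]
[[0.0364, 0.0643, 0.0], [0, 0, np.float64(-59.0)]]
[[0.0375, 0.065, 0.0], [0, 0, np.float64(-60.0)]]
cmd [477.6 -55.9  62.   28. ]
```

```bash
python3 -m handwheel '[[[0.0002,0.0052,0],[0,0,-4],0],[[0.0009,0.0117,0],[0,0,-9],0],[[0.0026,0.0194,0],[0,0,-15],0],[[0.005,0.0269,0],[0,0,-21],0],[[0.0082,0.034,0],[0,0,-27],0],[[0.0121,0.0408,0],[0,0,-33],0],[[0.0167,0.0472,0],[0,0,-39],0]]'; python3 -c "
import h;h.tq()
h.rows([h.lp(a,75,62) for a in (-8,-14,-19,-22,-24)],h.lp(-2,75,62))"
```

```text
time_s: 4.9
position: [470.2, -29.8, 61.5]
eef_rot: [[0.992, 0.128, 0.002], [0.128, -0.992, 0.001], [0.003, -0.001, -1.0]]
contact_force: [3.4, 0.5, -6.5]
finger_gap: 12.9
t 4.90 pos [470.2 -29.8  61.5] psi 7.3 a(psi) -2.3 a(pos) -1.7 r 73.9 F [ 3.4  0.5 -6.5] M [ 0.13 -1.02  0.03] gap 12.9 | torque F -0.00, Mz 0.03
[[0.0004, 0.0078, 0.0], [0, 0, np.float64(-6.0)]]
[[0.0016, 0.0156, 0.0], [0, 0, np.float64(-12.0)]]
[[0.0033, 0.0219, 0.0], [0, 0, np.float64(-17.0)]]
[[0.0045, 0.0257, 0.0], [0, 0, np.float64(-20.0)]]
[[0.0055, 0.0281, 0.0], [0, 0, np.float64(-22.0)]]
cmd [478.2 -57.   62.   29. ]
```

Swinging freely with no torque. I'll finish the swing and lower gently.

```bash
python3 -m handwheel '[[[0.0004,0.0078,0],[0,0,-6],0],[[0.0016,0.0156,0],[0,0,-12],0],[[0.0033,0.0219,0],[0,0,-17],0],[[0.0045,0.0257,0],[0,0,-20],0],[[0.0055,0.0281,0],[0,0,-22],0],[[0.0055,0.0281,0],[0,0,-22],0],[[0.0055,0.0281,0.002],[0,0,-22],0],[[0.0055,0.0281,0.004],[0,0,-22],0],[[0.0055,0.0281,0.0055],[0,0,-22],0],[[0.0055,0.0281,0.0055],[0,0,-22],0]]'; python3 -c "
import h;h.tq()"
```

```text
time_s: 5.73
position: [478.6, -56.7, 56.3]
eef_rot: [[0.875, 0.485, 0.001], [0.485, -0.875, 0.0], [0.001, 0.0, -1.0]]
contact_force: [2.6, 0.7, -5.4]
finger_gap: 13.3
t 5.73 pos [478.6 -56.7  56.3] psi 29.0 a(psi) -24.0 a(pos) -23.7 r 74.1 F [ 2.6  0.7 -5.4] M [ 0.26 -0.92  0.01] gap 13.3 | torque F 0.04, Mz 0.01
```

```bash
python3 -m handwheel '[[[0,0,0.001],[0,0,0],0],[[0,0,0.002],[0,0,0],0],[[0,0,0.002],[0,0,0],0]]'; python3 -c "
import h;h.tq()
h.rows([h.lp(a,75,54.5) for a in (-20,-16,-12,-8,-4,0,4,8)],h.lp(-24,75,54.5))
h.rows([h.lp(a,75,54.5) for a in (11,14,17,20,23,26,29,32,35,37)],h.lp(8,75,54.5))"
```

```text
time_s: 5.98
position: [478.4, -57.1, 55.0]
eef_rot: [[0.874, 0.485, 0.0], [0.485, -0.874, -0.0], [-0.0, 0.0, -1.0]]
contact_force: [1.4, -0.2, 2.1]
finger_gap: 12.6
t 5.98 pos [478.4 -57.1  55. ] psi 29.0 a(psi) -24.0 a(pos) -23.9 r 74.4 F [ 1.4 -0.2  2.1] M [-0.01 -0.28  0.03] gap 12.6 | torque F 0.06, Mz 0.03
[[0.0002, -0.0052, 0.0], [0, 0, np.float64(4.0)]]
[[0.0007, -0.0104, 0.0], [0, 0, np.float64(8.0)]]
[[0.0016, -0.0156, 0.0], [0, 0, np.float64(12.0)]]
[[0.0029, -0.0207, 0.0], [0, 0, np.float64(16.0)]]
[[0.0045, -0.0257, 0.0], [0, 0, np.float64(20.0)]]
[[0.0065, -0.0305, 0.0], [0, 0, np.float64(24.0)]]
[[0.0088, -0.0352, 0.0], [0, 0, np.float64(28.0)]]
[[0.0114, -0.0397, 0.0], [0, 0, np.float64(32.0)]]
cmd [468.9 -16.7  54.5  -3. ]
[[0.0001, -0.0039, 0.0], [0, 0, np.float64(3.0)]]
[[0.0004, -0.0078, 0.0], [0, 0, np.float64(6.0)]]
[[0.0009, -0.0117, 0.0], [0, 0, np.float64(9.0)]]
[[0.0016, -0.0156, 0.0], [0, 0, np.float64(12.0)]]
[[0.0026, -0.0194, 0.0], [0, 0, np.float64(15.0)]]
[[0.0037, -0.0232, 0.0], [0, 0, np.float64(18.0)]]
[[0.005, -0.0269, 0.0], [0, 0, np.float64(21.0)]]
[[0.0065, -0.0305, 0.0], [0, 0, np.float64(24.0)]]
[[0.0082, -0.034, 0.0], [0, 0, np.float64(27.0)]]
[[0.0094, -0.0364, 0.0], [0, 0, np.float64(29.0)]]
cmd [480.2  19.2  54.5 -32. ]
```

Home, at the same z and +2 N as before. Turning on.

```bash
python3 -m handwheel '[[[0.0002,-0.0052,0],[0,0,4],0],[[0.0007,-0.0104,0],[0,0,8],0],[[0.0016,-0.0156,0],[0,0,12],0],[[0.0029,-0.0207,0],[0,0,16],0],[[0.0045,-0.0257,0],[0,0,20],0],[[0.0065,-0.0305,0],[0,0,24],0],[[0.0088,-0.0352,0],[0,0,28],0],[[0.0114,-0.0397,0],[0,0,32],0]]'; python3 -c "
import h;h.tq()"
python3 -m handwheel '[[[0.0001,-0.0039,0],[0,0,3],0],[[0.0004,-0.0078,0],[0,0,6],0],[[0.0009,-0.0117,0],[0,0,9],0],[[0.0016,-0.0156,0],[0,0,12],0],[[0.0016,-0.0156,0],[0,0,12],0]]'; python3 -c "
import h;h.tq()
h.rows([h.lp(a,75,54.5) for a in (23,26,29,32,35,37)],h.lp(20,75,54.5))"
```

```text
time_s: 6.65
position: [469.4, -17.0, 55.1]
eef_rot: [[0.998, -0.055, 0.001], [-0.055, -0.998, -0.001], [0.001, 0.001, -1.0]]
contact_force: [2.5, -3.0, 0.1]
finger_gap: 12.9
t 6.65 pos [469.4 -17.   55.1] psi -3.2 a(psi) 8.2 a(pos) 8.2 r 74.3 F [ 2.5 -3.   0.1] M [-0.75 -0.75  0.02] gap 12.9 | torque F 0.21, Mz 0.02
time_s: 7.07
position: [471.9, -1.3, 55.0]
eef_rot: [[0.966, -0.259, 0.001], [-0.259, -0.966, -0.001], [0.001, 0.0, -1.0]]
contact_force: [2.2, -3.0, 1.9]
finger_gap: 13.2
t 7.07 pos [471.9  -1.3  55. ] psi -15.0 a(psi) 20.0 a(pos) 20.4 r 74.4 F [ 2.2 -3.   1.9] M [-0.75 -0.63 -0.01] gap 13.2 | torque F 0.17, Mz -0.01
[[0.0001, -0.0039, 0.0], [0, 0, np.float64(3.0)]]
[[0.0004, -0.0078, 0.0], [0, 0, np.float64(6.0)]]
[[0.0009, -0.0117, 0.0], [0, 0, np.float64(9.0)]]
[[0.0016, -0.0156, 0.0], [0, 0, np.float64(12.0)]]
[[0.0026, -0.0194, 0.0], [0, 0, np.float64(15.0)]]
[[0.0033, -0.0219, 0.0], [0, 0, np.float64(17.0)]]
cmd [480.2  19.1  54.5 -32. ]
```

```bash
python3 -m handwheel '[[[0.0001,-0.0039,0],[0,0,3],0],[[0.0004,-0.0078,0],[0,0,6],0],[[0.0009,-0.0117,0],[0,0,9],0],[[0.0016,-0.0156,0],[0,0,12],0],[[0.0026,-0.0194,0],[0,0,15],0],[[0.0033,-0.0219,0],[0,0,17],0],[[0.0033,-0.0219,0],[0,0,17],0]]'; python3 -c "
import h;h.tq()"
```

```text
time_s: 7.65
position: [480.5, 18.6, 54.9]
eef_rot: [[0.849, -0.529, 0.0], [-0.529, -0.849, -0.001], [0.0, 0.001, -1.0]]
contact_force: [2.8, -3.4, 1.1]
finger_gap: 13.3
t 7.65 pos [480.5  18.6  54.9] psi -31.9 a(psi) 36.9 a(pos) 37.2 r 74.5 F [ 2.8 -3.4  1.1] M [-1.11 -0.59  0.05] gap 13.3 | torque F 0.10, Mz 0.05
```

```bash
python3 -m handwheel '[[[0,0,-0.002],[0,0,0],0],[[0,0,-0.004],[0,0,0],0],[[0,0,-0.006],[0,0,0],0],[[0,0,-0.0075],[0,0,0],0],[[0,0,-0.0075],[0,0,0],0],[[0,0,-0.0075],[0,0,0],0]]'
python3 -m handwheel '[[[0.0002,0.0052,0],[0,0,-4],0],[[0.0009,0.0117,0],[0,0,-9],0],[[0.0026,0.0194,0],[0,0,-15],0],[[0.005,0.0269,0],[0,0,-21],0],[[0.0082,0.034,0],[0,0,-27],0],[[0.0121,0.0408,0],[0,0,-33],0],[[0.0167,0.0472,0],[0,0,-39],0]]'; python3 -c "
import h;h.tq()"
python3 -m handwheel '[[[0.0004,0.0078,0],[0,0,-6],0],[[0.0016,0.0156,0],[0,0,-12],0],[[0.0033,0.0219,0],[0,0,-17],0],[[0.0045,0.0257,0],[0,0,-20],0],[[0.0055,0.0281,0],[0,0,-22],0],[[0.0055,0.0281,0],[0,0,-22],0],[[0.0055,0.0281,0.002],[0,0,-22],0],[[0.0055,0.0281,0.004],[0,0,-22],0],[[0.0055,0.0281,0.0055],[0,0,-22],0],[[0.0055,0.0281,0.0055],[0,0,-22],0]]'; python3 -c "
import h;h.tq()"
```

```text
time_s: 8.15
position: [480.8, 18.7, 61.5]
eef_rot: [[0.849, -0.529, 0.001], [-0.529, -0.849, 0.0], [0.001, -0.001, -1.0]]
contact_force: [5.2, -3.3, -5.7]
finger_gap: 13.1
time_s: 8.73
position: [470.1, -29.8, 61.6]
eef_rot: [[0.992, 0.128, 0.002], [0.128, -0.992, 0.001], [0.002, -0.001, -1.0]]
contact_force: [4.6, 1.6, -6.2]
finger_gap: 12.8
t 8.73 pos [470.1 -29.8  61.6] psi 7.4 a(psi) -2.4 a(pos) -1.7 r 74.0 F [ 4.6  1.6 -6.2] M [ 0.2  -1.34  0.04] gap 12.8 | torque F -0.08, Mz 0.04
time_s: 9.57
position: [478.5, -56.8, 56.3]
eef_rot: [[0.875, 0.485, 0.0], [0.485, -0.875, 0.0], [0.0, 0.0, -1.0]]
contact_force: [2.9, 0.9, -4.1]
finger_gap: 13.4
t 9.57 pos [478.5 -56.8  56.3] psi 29.0 a(psi) -24.0 a(pos) -23.7 r 74.3 F [ 2.9  0.9 -4.1] M [ 0.34 -1.06  0.07] gap 13.4 | torque F 0.04, Mz 0.07
```

```bash
python3 -m handwheel '[[[0,0,0.001],[0,0,0],0],[[0,0,0.002],[0,0,0],0],[[0,0,0.002],[0,0,0],0]]'; python3 -c "
import h;h.tq()
h.rows([h.lp(a,75,54.5) for a in (-10,-7,-4,-2,0,2,4,6,8)],h.lp(-12,75,54.5))"
python3 -m handwheel '[[[0.0002,-0.0052,0],[0,0,4],0],[[0.0007,-0.0104,0],[0,0,8],0],[[0.0016,-0.0156,0],[0,0,12],0],[[0.0016,-0.0156,0],[0,0,12],0]]'; python3 -c "
import h;h.tq()"
```

```text
time_s: 9.82
position: [478.4, -57.2, 55.0]
eef_rot: [[0.874, 0.485, 0.0], [0.485, -0.874, -0.0], [-0.0, 0.0, -1.0]]
contact_force: [0.4, 0.4, 1.4]
finger_gap: 12.9
t 9.82 pos [478.4 -57.2  55. ] psi 29.0 a(psi) -24.0 a(pos) -24.0 r 74.5 F [0.4 0.4 1.4] M [-0.08 -0.44  0.04] gap 12.9 | torque F -0.01, Mz 0.04
[[0.0, -0.0026, 0.0], [0, 0, np.float64(2.0)]]
[[0.0003, -0.0065, 0.0], [0, 0, np.float64(5.0)]]
[[0.0007, -0.0104, 0.0], [0, 0, np.float64(8.0)]]
[[0.0011, -0.013, 0.0], [0, 0, np.float64(10.0)]]
[[0.0016, -0.0156, 0.0], [0, 0, np.float64(12.0)]]
[[0.0022, -0.0181, 0.0], [0, 0, np.float64(14.0)]]
[[0.0029, -0.0207, 0.0], [0, 0, np.float64(16.0)]]
[[0.0037, -0.0232, 0.0], [0, 0, np.float64(18.0)]]
[[0.0045, -0.0257, 0.0], [0, 0, np.float64(20.0)]]
cmd [468.9 -16.6  54.5  -3. ]
time_s: 10.15
position: [472.4, -42.5, 55.0]
eef_rot: [[0.956, 0.292, 0.001], [0.292, -0.956, -0.0], [0.001, 0.001, -1.0]]
contact_force: [1.7, -1.2, 1.3]
finger_gap: 13.2
t 10.15 pos [472.4 -42.5  55. ] psi 17.0 a(psi) -12.0 a(pos) -11.7 r 74.4 F [ 1.7 -1.2  1.3] M [-0.39 -0.68 -0.  ] gap 13.2 | torque F 0.12, Mz -0.00
```

```bash
python3 -m handwheel '[[[0.0003,-0.0065,0],[0,0,5],0],[[0.0007,-0.0104,0],[0,0,8],0],[[0.0016,-0.0156,0],[0,0,12],0],[[0.0016,-0.0156,0],[0,0,12],0]]'; python3 -c "
import h;h.tq()"
python3 -m handwheel '[[[0.0001,-0.0039,0],[0,0,3],0],[[0.0004,-0.0078,0],[0,0,6],0],[[0.0007,-0.0104,0],[0,0,8],0],[[0.0007,-0.0104,0],[0,0,8],0]]'; python3 -c "
import h;h.tq()"
```

```text
time_s: 10.48
position: [469.6, -27.4, 55.0]
eef_rot: [[0.996, 0.089, 0.001], [0.089, -0.996, -0.001], [0.001, 0.001, -1.0]]
contact_force: [2.9, -3.3, 2.4]
finger_gap: 13.2
t 10.48 pos [469.6 -27.4  55. ] psi 5.1 a(psi) -0.1 a(pos) 0.1 r 74.3 F [ 2.9 -3.3  2.4] M [-0.99 -0.84  0.03] gap 13.2 | torque F 0.27, Mz 0.03
time_s: 10.82
position: [469.4, -17.5, 55.0]
eef_rot: [[0.999, -0.049, 0.0], [-0.049, -0.999, -0.001], [0.001, 0.001, -1.0]]
contact_force: [3.3, -5.0, 2.8]
finger_gap: 12.9
t 10.82 pos [469.4 -17.5  55. ] psi -2.8 a(psi) 7.8 a(pos) 7.8 r 74.3 F [ 3.3 -5.   2.8] M [-1.55 -0.9   0.05] gap 12.9 | torque F 0.36, Mz 0.05
```

```bash
python3 -m handwheel '[[[0.0001,-0.0039,0],[0,0,3],0],[[0.0004,-0.0078,0],[0,0,6],0],[[0.0009,-0.0117,0],[0,0,9],0],[[0.0016,-0.0156,0],[0,0,12],0],[[0.0016,-0.0156,0],[0,0,12],0],[[0.0016,-0.0156,0],[0,0,12],0]]'; python3 -c "
import h;h.tq()"
python3 -m handwheel '[[[0.0001,-0.0039,0],[0,0,3],0],[[0.0002,-0.0052,0],[0,0,4],0],[[0.0002,-0.0052,0],[0,0,4],0],[[0.0002,-0.0052,0],[0,0,4],0]]'; python3 -c "
import h;h.tq()"
```

```text
time_s: 11.32
position: [471.6, -2.7, 55.0]
eef_rot: [[0.967, -0.255, -0.0], [-0.255, -0.967, -0.002], [0.0, 0.002, -1.0]]
contact_force: [2.4, -7.0, 2.8]
finger_gap: 13.0
t 11.32 pos [471.6  -2.7  55. ] psi -14.8 a(psi) 19.8 a(pos) 19.3 r 74.3 F [ 2.4 -7.   2.8] M [-2.1  -0.95  0.12] gap 13.0 | torque F 0.46, Mz 0.12
time_s: 11.65
position: [472.8, 1.7, 54.9]
eef_rot: [[0.947, -0.322, -0.001], [-0.322, -0.947, -0.003], [-0.0, 0.003, -1.0]]
contact_force: [3.4, -8.9, 3.1]
finger_gap: 13.0
t 11.65 pos [472.8   1.7  54.9] psi -18.8 a(psi) 23.8 a(pos) 22.9 r 74.4 F [ 3.4 -8.9  3.1] M [-2.59 -0.98  0.17] gap 13.0 | torque F 0.55, Mz 0.17
```

```bash
python3 -m handwheel '[[[0.0001,-0.0026,0],[0,0,2],0],[[0.0002,-0.0052,0],[0,0,4],0],[[0.0002,-0.0052,0],[0,0,4],0],[[0.0002,-0.0052,0],[0,0,4],0]]'; python3 -c "
import h;h.tq()"
python3 -m handwheel '[[[0,0,0],[0,0,0],0]]'>/dev/null; python3 -c "
import h;h.tq()"
python3 -m handwheel '[[[0,0,0],[0,0,0],0]]' >/dev/null; python3 -c "
import h;h.tq()"
```

```text
time_s: 11.98
position: [474.4, 6.3, 54.9]
eef_rot: [[0.922, -0.387, -0.002], [-0.387, -0.922, -0.003], [-0.0, 0.003, -1.0]]
contact_force: [3.2, -9.7, 4.0]
finger_gap: 13.2
t 11.98 pos [474.4   6.3  54.9] psi -22.8 a(psi) 27.8 a(pos) 26.6 r 74.4 F [ 3.2 -9.7  4. ] M [-2.77 -0.89  0.17] gap 13.2 | torque F 0.59, Mz 0.17
t 12.07 pos [474.4   6.3  54.9] psi -22.8 a(psi) 27.8 a(pos) 26.6 r 74.4 F [  2.5 -10.    3. ] M [-2.84 -0.91  0.2 ] gap 13.4 | torque F 0.62, Mz 0.20
t 12.15 pos [474.4   6.3  54.9] psi -22.8 a(psi) 27.8 a(pos) 26.6 r 74.4 F [ 2.5 -9.9  3.8] M [-2.77 -1.    0.19] gap 13.4 | torque F 0.62, Mz 0.19
```

```bash
python3 -m handwheel '[[[0.0001,-0.0026,0],[0,0,2],0],[[0.0002,-0.0052,0],[0,0,4],0],[[0.0002,-0.0052,0],[0,0,4],0],[[0.0002,-0.0052,0],[0,0,4],0]]' >/dev/null; for i in 1 2 3; do python3 -c "
import h;h.tq()"
python3 -m handwheel '[[[0,0,0],[0,0,0],0]]'>/dev/null; done; python3 -c "
import h;h.tq()"
```

```text
t 12.48 pos [476.3  10.7  54.9] psi -26.8 a(psi) 31.8 a(pos) 30.3 r 74.4 F [  3.1 -10.9   4.5] M [-3.11 -0.85  0.19] gap 13.1 | torque F 0.63, Mz 0.19
t 12.57 pos [476.3  10.7  54.9] psi -26.8 a(psi) 31.8 a(pos) 30.3 r 74.5 F [  2.6 -11.4   3.9] M [-3.12 -0.81  0.16] gap 12.7 | torque F 0.69, Mz 0.16
t 12.65 pos [476.3  10.6  54.9] psi -26.8 a(psi) 31.8 a(pos) 30.2 r 74.4 F [  2.5 -11.2   5.3] M [-3.05 -0.85  0.22] gap 12.8 | torque F 0.67, Mz 0.22
t 12.73 pos [476.3  10.6  54.9] psi -26.8 a(psi) 31.8 a(pos) 30.2 r 74.4 F [  3.6 -11.1   5.1] M [-3.09 -0.84  0.2 ] gap 13.2 | torque F 0.63, Mz 0.20
```

```bash
python3 -m handwheel '[[[0.0,-0.002,0],[0,0,1.5],0],[[0.0,-0.002,0],[0,0,1.5],0],[[0.0,-0.002,0],[0,0,1.5],0]]' >/dev/null; for i in 1 2 3; do python3 -c "
import h;h.tq()"
python3 -m handwheel '[[[0,0,0],[0,0,0],0]]'>/dev/null; done; python3 -c "
import h;h.tq()"
```

```text
t 12.98 pos [477.   12.3  54.9] psi -28.3 a(psi) 33.3 a(pos) 31.6 r 74.5 F [  3.  -10.9   4.1] M [-3.28 -0.83  0.13] gap 13.0 | torque F 0.62, Mz 0.13
t 13.07 pos [477.   12.2  54.8] psi -28.3 a(psi) 33.3 a(pos) 31.6 r 74.5 F [  2.9 -11.9   5. ] M [-3.21 -0.78  0.21] gap 13.0 | torque F 0.69, Mz 0.21
t 13.15 pos [477.   12.3  54.9] psi -28.3 a(psi) 33.3 a(pos) 31.6 r 74.5 F [  2.9 -10.9   5.2] M [-3.21 -0.83  0.2 ] gap 13.3 | torque F 0.63, Mz 0.20
t 13.23 pos [477.   12.2  54.9] psi -28.3 a(psi) 33.3 a(pos) 31.6 r 74.5 F [  3.  -11.1   4.8] M [-3.23 -0.76  0.18] gap 13.3 | torque F 0.64, Mz 0.18
```

```bash
python3 -m handwheel '[[[0,0,0],[0,0,0],35],[[0,0,0],[0,0,0],35],[[0,0,0],[0,0,0],35],[[0,0,0],[0,0,0],35],[[0,0,0],[0,0,0],35]]'; python3 -c "
import h;h.tq()"; python3 -m handwheel '[[[0,0,-0.02],[0,0,0],35],[[0,0,-0.05],[0,0,0],40],[[0,0,-0.09],[0,0,0],45],[[0,0,-0.12],[0,0,0],45],[[0,0,-0.15],[0,0,0],45],[[0,0,-0.15],[0,0,0],45],[[0,0,-0.15],[0,0,0],45]]'
python3 - <<'E'
from h import *
i=vision.camera_info("wrist");im=vision.capture("wrist");cv2.imwrite("pics/w2.png",im[:,:,::-1])
for z in (0,5):print(proj("wrist",[[*lp(31.6,95,0)[:2],77+z],[*O,80+z]],i).round())
im=vision.capture("scene");cv2.imwrite("pics/s2.png",cv2.resize(np.vstack([cv2.imread("pics/scene0.png")[190:330,280:430],im[190:330,280:430,::-1]]),None,fx=2.1*1,fy=2.1,interpolation=cv2.INTER_CUBIC))
E
```

```text
time_s: 13.65
position: [476.6, 14.0, 54.0]
eef_rot: [[0.879, -0.476, -0.003], [-0.476, -0.879, -0.001], [-0.002, 0.002, -1.0]]
contact_force: [0.7, -5.3, 0.3]
finger_gap: 29.4
t 13.65 pos [476.6  14.   54. ] psi -28.5 a(psi) 33.5 a(pos) 32.7 r 75.6 F [ 0.7 -5.3  0.3] M [-1.25 -0.12  0.06] gap 29.4 | torque F 0.33, Mz 0.06
time_s: 14.23
position: [478.4, 15.9, 206.0]
eef_rot: [[0.879, -0.476, 0.003], [-0.476, -0.879, 0.003], [0.002, -0.004, -1.0]]
contact_force: [-1.0, 0.8, -0.7]
finger_gap: 38.9
[[320. 257.]
 [316. 127.]]
[[320. 259.]
 [316. 126.]]
```

View pics/w2.png

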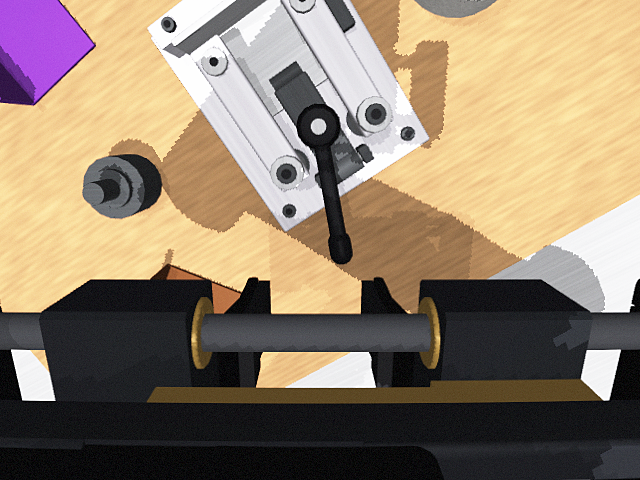

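View pics/s2.png

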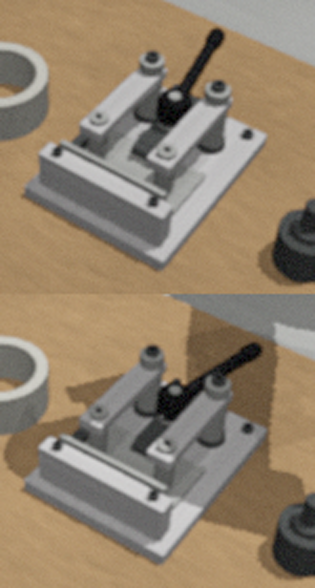

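The wrist view has the knob at (341,248) and the hub at (318,126), where I had predicted the knob at (320,257). So the lever stands some 9° behind where I let go. The scene crop shows the jig and fence unchanged. I'll check whether the lever is still creeping back.

```bash
python3 -m handwheel '[[[0,0,0],[0,0,0],45],[[0,0,0],[0,0,0],45],[[0,0,0],[0,0,0],45],[[0,0,0],[0,0,0],45],[[0,0,0],[0,0,0],45],[[0,0,0],[0,0,0],45]]'
python3 - <<'E'
from h import *
i=vision.camera_info("wrist");im=vision.capture("wrist")[:,:,::-1];cv2.imwrite("pics/w3.png",im)
old=cv2.imread("pics/w2.png");d=np.abs(im.astype(int)-old)[60:275,250:400].sum(2)
print("diff px",(d>90).sum())
# dark bar centreline between the rows 190..225 and the knob
for v in (200,215,230,248):
    g=im[v,300:365].max(1);c=np.where(g<70)[0]+300;print(v,c.min(),c.max(),c.mean())
for dz in(0,5):
  h=ray("wrist",(318,126),86+dz)[:2]
  for z,px in((77.5,(341,248)),):
    k=ray("wrist",px,z+dz)[:2]
    for c in(h,O+[-.2,-.5]):
        e=c-k;print(dz,h.round(1),k.round(1),"r",np.hypot(*e).round(1),"a",YAW-np.degrees(np.arctan2(e[1],e[0])))
E
```

```text
time_s: 14.83
position: [477.9, 15.0, 204.2]
eef_rot: [[0.879, -0.477, -0.001], [-0.477, -0.879, -0.0], [-0.0, 0.0, -1.0]]
contact_force: [-1.2, -0.1, -0.5]
finger_gap: 39.4
diff px 4692
200 322 337 329.5
215 324 340 332.0
230 327 342 334.5
248 327 349 338.0
0 [542.2 -23.3] [457.4   3. ] r 88.8 a 22.228834102515957
0 [542.2 -23.3] [457.4   3. ] r 89.5 a 20.594477204397876
5 [542.2 -23.3] [458.8   2.6] r 87.3 a 22.227877274809536
5 [542.2 -23.3] [458.8   2.6] r 88.1 a 20.598671524964402
```

```bash
python3 -c "
import h
h.rows([h.lp(23,75,204.5),h.lp(23,75,54.5)],h.lp(33.3,75,204.5))
h.rows([h.lp(a,75,54.5) for a in (24,25,26,27,28,29,30,31,32,33)],h.lp(23,75,54.5))"
```

```text
[[0.0012, 0.0134, 0.0], [0, 0, np.float64(-10.3)]]
[[0.0012, 0.0134, 0.15], [0, 0, np.float64(-10.3)]]
cmd [472.5   2.6  54.5 -18. ]
[[0.0, -0.0013, 0.0], [0, 0, np.float64(1.0)]]
[[0.0, -0.0026, 0.0], [0, 0, np.float64(2.0)]]
[[0.0001, -0.0039, 0.0], [0, 0, np.float64(3.0)]]
[[0.0002, -0.0052, 0.0], [0, 0, np.float64(4.0)]]
[[0.0003, -0.0065, 0.0], [0, 0, np.float64(5.0)]]
[[0.0004, -0.0078, 0.0], [0, 0, np.float64(6.0)]]
[[0.0006, -0.0091, 0.0], [0, 0, np.float64(7.0)]]
[[0.0007, -0.0104, 0.0], [0, 0, np.float64(8.0)]]
[[0.0009, -0.0117, 0.0], [0, 0, np.float64(9.0)]]
[[0.0011, -0.013, 0.0], [0, 0, np.float64(10.0)]]
cmd [477.5  14.6  54.5 -28. ]
```

```bash
python3 -m handwheel '[[[0.0012,0.0134,0],[0,0,-10.3],45],[[0.0012,0.0134,0.03],[0,0,-10.3],45],[[0.0012,0.0134,0.06],[0,0,-10.3],45],[[0.0012,0.0134,0.09],[0,0,-10.3],45],[[0.0012,0.0134,0.12],[0,0,-10.3],45],[[0.0012,0.0134,0.14],[0,0,-10.3],45],[[0.0012,0.0134,0.15],[0,0,-10.3],45],[[0.0012,0.0134,0.15],[0,0,-10.3],45],[[0.0012,0.0134,0.15],[0,0,-10.3],45]]'; python3 -c "
import h;h.tq()"
python3 -m handwheel '[[[0,0,0],[0,0,0],0],[[0,0,0],[0,0,0],0],[[0,0,0],[0,0,0],0],[[0,0,0],[0,0,0],0],[[0,0,0],[0,0,0],0],[[0,0,0],[0,0,0],0]]' >/dev/null; python3 -c "
import h;h.tq()"
python3 -m handwheel '[[[0,0,0],[0,0,0],0]]' >/dev/null; python3 -c "
import h;h.tq()"
python3 -m handwheel '[[[0,-0.0013,0],[0,0,1],0],[[0,-0.0026,0],[0,0,2],0],[[0,-0.0026,0],[0,0,2],0]]' >/dev/null; python3 -c "
import h;h.tq()"
python3 -m handwheel '[[[0,-0.0013,0],[0,0,1],0],[[0,-0.0026,0],[0,0,2],0],[[0,-0.0026,0],[0,0,2],0]]' >/dev/null; python3 -c "
import h;h.tq()"
```

```text
time_s: 15.63
position: [472.7, 2.6, 54.3]
eef_rot: [[0.95, -0.312, -0.001], [-0.312, -0.95, -0.001], [-0.001, 0.001, -1.0]]
contact_force: [0.8, -0.1, 0.2]
finger_gap: 39.0
t 15.63 pos [472.7   2.6  54.3] psi -18.2 a(psi) 23.2 a(pos) 23.5 r 74.8 F [ 0.8 -0.1  0.2] M [-0.04 -0.01 -0.05] gap 39.0 | torque F -0.01, Mz -0.05
t 16.13 pos [472.8   2.7  55. ] psi -18.2 a(psi) 23.2 a(pos) 23.6 r 74.7 F [-0.4  0.8  1.6] M [0.01 0.18 0.01] gap 13.2 | torque F -0.05, Mz 0.01
t 16.22 pos [472.7   2.7  54.9] psi -18.2 a(psi) 23.2 a(pos) 23.5 r 74.8 F [-0.2  0.7  3.2] M [ 0.07  0.22 -0.05] gap 13.3 | torque F -0.05, Mz -0.05
t 16.47 pos [473.4   5.   54.7] psi -20.2 a(psi) 25.2 a(pos) 25.4 r 74.9 F [-0.5 -1.8  4.8] M [-0.75  0.27  0.06] gap 13.3 | torque F 0.14, Mz 0.06
t 16.72 pos [474.1   7.1  54.6] psi -22.3 a(psi) 27.3 a(pos) 27.1 r 75.0 F [ 0.4 -4.8  5.2] M [-1.46  0.24  0.02] gap 13.2 | torque F 0.32, Mz 0.02
```

```bash
for k in 1 2; do python3 -m handwheel '[[[0,-0.0013,0],[0,0,1],0],[[0,-0.0026,0],[0,0,2],0],[[0,-0.0026,0],[0,0,2],0]]' >/dev/null; python3 -c "
import h;h.tq()"; done
```

```text
t 16.97 pos [475.    9.1  54.6] psi -24.3 a(psi) 29.3 a(pos) 28.8 r 75.0 F [-1.5 -7.1  5.5] M [-1.98  0.12  0.09] gap 13.5 | torque F 0.53, Mz 0.09
t 17.22 pos [475.9  11.1  54.6] psi -26.3 a(psi) 31.3 a(pos) 30.4 r 75.0 F [-0.2 -8.6  5.7] M [-2.45  0.12  0.12] gap 13.4 | torque F 0.59, Mz 0.12
```

```bash
for k in 1 2; do python3 -m handwheel '[[[0,-0.0007,0],[0,0,0.5],0],[[0,-0.0013,0],[0,0,1],0],[[0,-0.0013,0],[0,0,1],0],[[0,-0.0013,0],[0,0,1],0]]' >/dev/null; python3 -c "
import h;h.tq()"; done;  for k in 1 2; do python3 -m handwheel '[[[0,0,0],[0,0,0],0]]' >/dev/null; python3 -c "
import h;h.tq()"; done
```

```text
t 17.55 pos [476.3  11.9  54.6] psi -27.2 a(psi) 32.2 a(pos) 31.1 r 75.0 F [-0.3 -9.   6.9] M [-2.77  0.11  0.11] gap 13.9 | torque F 0.62, Mz 0.11
t 17.88 pos [476.8  12.9  54.6] psi -28.2 a(psi) 33.2 a(pos) 31.9 r 75.0 F [ -0.2 -10.1   6.9] M [-2.95  0.13  0.16] gap 13.4 | torque F 0.68, Mz 0.16
t 17.97 pos [476.8  12.9  54.6] psi -28.2 a(psi) 33.2 a(pos) 31.9 r 75.0 F [  0.  -10.    5.9] M [-2.99  0.11  0.18] gap 13.1 | torque F 0.67, Mz 0.18
t 18.05 pos [476.7  12.9  54.6] psi -28.2 a(psi) 33.2 a(pos) 31.9 r 75.0 F [  0.1 -10.5   7.7] M [-2.98  0.12  0.13] gap 13.3 | torque F 0.70, Mz 0.13
```

```bash
python3 -c "
import h
h.rows([h.lp(a,75,54.5) for a in (30.5,28,26,24.5)],h.lp(33,75,54.5))"
```

```text
[[0.0001, 0.0033, 0.0], [0, 0, np.float64(-2.5)]]
[[0.0003, 0.0065, 0.0], [0, 0, np.float64(-5.0)]]
[[0.0006, 0.0091, 0.0], [0, 0, np.float64(-7.0)]]
[[0.0008, 0.0111, 0.0], [0, 0, np.float64(-8.5)]]
cmd [473.1   4.4  54.5 -19.5]
```

```bash
python3 -m handwheel '[[[0.0001,0.0033,0],[0,0,-2.5],0],[[0.0003,0.0065,0],[0,0,-5],0],[[0.0006,0.0091,0],[0,0,-7],0],[[0.0008,0.0111,0],[0,0,-8.5],0],[[0.0008,0.0111,0],[0,0,-8.5],0]]' >/dev/null; python3 -c "
import h;h.tq()"; python3 -m handwheel '[[[0,0,0],[0,0,0],35],[[0,0,0],[0,0,0],35],[[0,0,0],[0,0,0],35],[[0,0,0],[0,0,0],35],[[0,0,0],[0,0,0],35],[[0,0,0],[0,0,0],35]]'>/dev/null; python3 -c "
import h;h.tq()"
```

```text
t 18.47 pos [473.3   4.6  54.7] psi -19.7 a(psi) 24.7 a(pos) 25.0 r 74.9 F [ 0.2 -1.7  5.6] M [-0.32  0.28  0.01] gap 13.4 | torque F 0.11, Mz 0.01
t 18.97 pos [472.9   4.7  54.2] psi -19.7 a(psi) 24.7 a(pos) 25.0 r 75.3 F [-0.  -0.3  0.6] M [ 0.05  0.01 -0.03] gap 30.1 | torque F 0.02, Mz -0.03
```

```bash
python3 -m handwheel '[[[0,0,-0.03],[0,0,0],35],[[0,0,-0.06],[0,0,0],45],[[0,0,-0.09],[0,0,0],45],[[0,0,-0.12],[0,0,0],45],[[0,0,-0.15],[0,0,0],45],[[0,0,-0.15],[0,0,0],45],[[0,0,-0.15],[0,0,0],45],[[0,0,-0.15],[0,0,0],45]]'
python3 - <<'E'
from h import *
i=vision.camera_info("wrist");im=vision.capture("wrist")[:,:,::-1]
print(proj("wrist",[[*lp(23.5,95,0)[:2],77.5],[*lp(23.5,95,0)[:2],82.5]],i).round(1))
sc=vision.capture("scene")[:,:,::-1]
a=cv2.resize(im[60:310,230:430],None,fx=1.9,fy=1.9);b=cv2.resize(sc[190:315,290:415],None,fx=3.3,fy=3.3,interpolation=cv2.INTER_CUBIC)
c=np.zeros((475,800,3),np.uint8);c[:a.shape[0],:a.shape[1]]=a;b=b[:475,:420];c[:b.shape[0],380:380+b.shape[1]]=b
cv2.imwrite("pics/w4.png",c)
# scene: where the knob should be if home / if 5 mm up
print(proj("scene",[[*lp(23.5,95,0)[:2],77.5+d] for d in(0,5)]).round(1), proj("scene",[[*lp(-5.1,95,0)[:2],77.5]]).round(1))
E
```

```text
time_s: 19.63
position: [472.3, 4.5, 203.8]
eef_rot: [[0.941, -0.338, -0.001], [-0.338, -0.941, 0.0], [-0.001, 0.0, -1.0]]
contact_force: [-0.6, 0.0, 0.4]
finger_gap: 38.7
[[315.7 256.6]
 [315.7 258.7]]
[[401.9 216. ]
 [402.2 214. ]] [[383.7 205.9]]
```

View pics/w4.png

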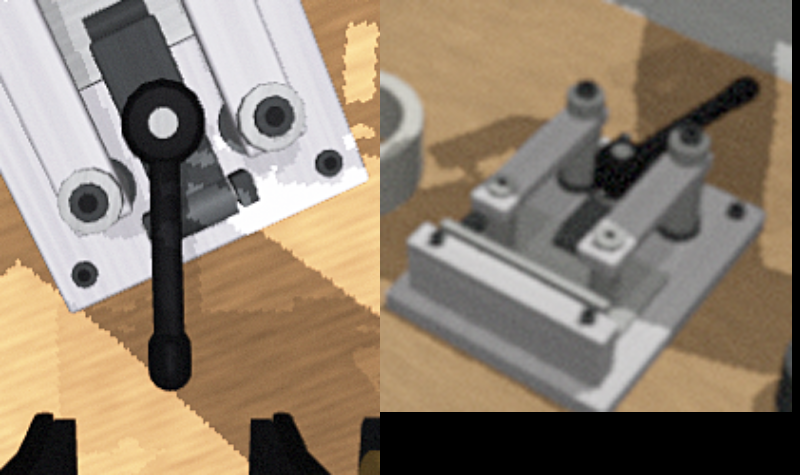

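The knob shows at about (400.6,216.7) in the scene view. Predictions are (401.9,216.0) for home and (402.2,214.0) for 5 mm up, so the lever is home. The bracket is against its fence and the gripper is clear. Signing off.

```bash
python3 -c "
from cell import workorder;print(workorder.sign_off())"
```

```text
the job is handed in; nothing more can be done
None
```

The bracket is clamped hand-tight and the job is handed in at about 20 s of the 72 s allowed. It took three swings of the lever with two lift-and-swing-backs of about 61°. The strap bit early in the third swing.

- **Tightness:** the wrist torque about the lever's axis read about 0.85 N m, roughly 9 N at the knob. That figure includes scatter of about ±0.05 N m between readings.
- **A disagreement:** after the first release the lever stood about 9° behind where I let go, more than the 3.4° of play. I regripped and turned again. The torque came back to about 0.84 N m at the same angle (31.9° against 31.6°), so the screw had held. I took the load off before letting go the second time.
- **Lever home:** before release the grip height was within about 0.5 mm of the start, with the lever fully down. The knob's place in the last scene picture fits "home" better than 5 mm up, but only by about 1–2 pixels.
- **Bracket and tools:** I saw no shift of the bracket or fence in the last pictures, though I did not measure it. The hole saw, tape and drill were never touched. The gripper ended about 150 mm above the lever with no contact force.

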